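# Register a tissue block in the corner of the alignment plate

## Task

Register the wax tissue block that lies on the metal alignment plate: with the fingertips push it flat against the plate's long far rail while it is still well short of the corner pocket, then slide it along the rail into the pocket at the left end until it is fully home against the end stop. Keep it close to the rail all the way, and do not lift it, tip it, or take it between the fingers. Leave the mould, the forceps and the other block beside the plate where they are.

Things in the scene. Friction and masses are not known exactly. Their poses are not given: they have to be found in the camera images.
- plate: Grey metal alignment plate fixed to the worktop, 150 mm (its x) by 260 mm (its y), 6 mm thick. Origin: centre of its underside. Its x axis points away from the robot, its y axis to the left (yaw within 0.35 rad of the world's). On its top stand a long far rail, an end stop at the left and a short guide, steel strips 7 mm high (tops 13 mm above the origin).
- rail (a point): Fixed point on the near face of the long far rail, at the plate's top, half-way along the plate (plate x = 55, y = 0, z = 6 mm). Axes as the plate's. The rail runs along y from plate y = -130 to 120 mm, 10 mm thick.
- pocket (a point): Fixed point: the block's centre when fully home, touching rail and stop (plate x = 41, y = 89.5, z = 12 mm). Axes as the plate's. The stop's face is at plate y = 110 mm. The guide, 8 mm thick, runs from the stop to y = 94 mm with its inner face at x = 23 mm, then flares toward the robot to y = 83 mm. The pocket between rail and guide is 32 mm wide, open to the right (-y).
- block_center (a point): Centre (half-way up) of the tissue block: a plastic cassette with a wax block on it, the only loose thing on the plate; solid 41 mm (its x) by 28 (its y) by 12 high, about 20 g. Its x starts within 0.5 rad of the plate's y, sloping label end to the right; home, the two are parallel: far 41 mm side on the rail, left 28 mm end on the stop, its right 25 mm outside the guide's straight part.
- mould: Bystander: steel embedding mould, 38 x 53 x 9 mm, loose on the worktop to the right of the plate; origin at the centre of its underside.
- tweezers: Bystander: steel forceps, 127 mm long (its x), 13 mm wide, 8 mm high, lying loose on the worktop along the near side of the plate; origin at the centre of the underside.
- spare: Bystander: another cassette with a wax block, 41 x 28 x 12 mm, loose on the worktop behind the rail, off the plate; origin at the centre of its underside.
Not all that is in view belongs to the job. What is shaped like the part that bears block_center but green or purple is not meant.

How it is judged:
By the outcome, as a careful person would: the job done as asked, in the order asked, and still so for the second after the job is handed in, with the robot touching nothing.
It also fails if it takes over 45 s, if anything falls off the work surface, if the arm or the gripper's body presses on something with over 40 N, if the wrist force passes 120 N, or if a joint passes its speed limit or range.

## Robot

A 6-joint arm with a two-finger parallel gripper is mounted at the origin on a cart in front of the work surface, level with it; the furniture and walls round the work are solid. World frame = base frame: x ahead of the robot, y to its left, z up, the work surface at z = 0. Lengths are in m, angles in rad, forces in N, time in s.
With the tool pointing down it reaches from about 0.25 to 0.725 m from the base axis. Payload 4 kg.
Tool frame: the origin (TCP) lies on the centre line of the jaws, within the pads' length; the fingertips stand 11 mm ahead of it and the grasp point (between the pads) lies 8 mm behind it; z points along the fingers, x is the direction in which the jaws open and shut, and the axes are right-handed (so a half turn about z gives the same grasp; the last joint's range is limited). The gripper opens to 85 mm and grips with 20 to 120 N. Pads are 22 mm wide; open, the fingers measure 114 mm over their backs; the gripper's body (76 mm by 85 mm) begins 54 mm behind the grasp point. The pads swing forward as they close: fully open they stand 13 mm farther back than shut.
Start: joints at [1.173, 0.241, 0.005, 1.335, 0, 1.571], TCP at [0.194, 0.461, 0.242] pointing down, gripper open.
Joint ranges: [-2.72, 2.72], [-1.05, 1.87], [-1.09, 1.28], [-1.99, 2.15], [-1.42, 1.44], [-3.14, 3.14]. Speed limits (rad/s): [2.79, 2.79, 3.14, 3.14, 3.14, 3.14].

## Interface

Orientations are given as a unit quaternion [x, y, z, w].
In Python, from workcell import bot, viewer, order gives the robot as it stands. The module is installed in compiled form; this text tells all that it offers.
- The arm moves only by the tool send_rows, never from a script. Its argument "increments" is a list that holds one entry, the list of rows, each a list of 4 numbers: the shift along the tool's x, y, z in m, then the turn about the tool's z in degrees. A call has exactly 8 rows; each row shifts and turns the pose as measured when the row begins, along the tool's axes as they then stand; what a row does not reach is not made up. A row lasts 1/10 s, in which the tool goes at most 50 mm and 8.59 degrees, less where a joint would pass 70% of its speed; a pose out of reach is approached as far as the arm can. A call is refused whole if a number of a shift passes 0.05 or a number of a turn 8.59, either way. A call with a gripper value outside its range is refused whole. "hand" is the closure, from -1 (fully open) to 1 (shut), so that 0 is half open, set as the call begins (left out, the last holds). The fingers move at their own pace and stop on an object; the grip force is fixed at half the most. Time passes only in rows, so rows that do not move let the fingers close, or fill a call up. It gives the time, the measured TCP pose, the force and the opening at its end, in the units of the state.
- bot.get_obs(): the state, without advancing time (a new reading comes with each control period).
- viewer.camera(name): name is "scene" or "top" or "wrist"; returns a dict with "image" (384x512x3 uint8, red, green, blue), "range_z" (384x512 float32, m along the optical axis (not along the pixel's ray), 0 where there is no reading), "camera_matrix" (3x3 intrinsics, pixels), "eye" and "rotation" of the camera in the world. Camera axes: x right, y down, z forward; pixel columns grow to the right and rows downward; lengths in m; the calibration is good to about 2 mm. A picture is of the moment at which its call begins.
- order.job_done(): hands the job in, once; it reports no verdict.
The state is a dict: "clock": time; "joint_pos": joint angles; "joint_vel": joint speeds; "tau": joint torques, N m; "eef_pos": TCP position; "tool_rot": TCP orientation; "ft_force": force on the tool from outside, world axes, zero at the start; "ft_torque": the same for the moment, N m; "grip_width": finger opening in m.
Only numpy, scipy, OpenCV 4.12 (cv2) and the standard library are available. Lean on these libraries where they do the work, as an engineer would, in place of code of your own. Each camera call takes 0.05 s, during which the arm holds its last target.

## Working session

There is one attempt and no reset: what is moved stays moved. The work goes in short steps, Python scripts to look and compute and a tool call to move; the robot and the scene stay as the last step left them, time stands still between calls to the robot, and variables do not carry over. Pictures are saved under pics/ and viewed, and the job is handed in when it is done.

Besides the shell and the picture viewer there is one more tool, called after "Emit:" as name(argument=value, ...), one argument or row to a line, values as JSON. send_rows: Moves the arm, as the interface text tells. Its arguments: {"type":"object","properties":{"increments":{"type":"array","items":{"type":"array","items":{"type":"array","items":{"type":"number"}}}},"hand":{"type":"number"}},"required":["increments"]}

```bash
mkdir -p pics
cat > h.py <<'E'
import numpy as np, cv2
from workcell import bot, viewer, order
def shot(n,f):
    c=viewer.camera(n); cv2.imwrite(f'pics/{f}.png',c['image'][...,::-1]); np.savez(f'{f}.npz',**c); return c
def cloud(c):
    K=np.array(c['camera_matrix']);z=c['range_z'];v,u=np.mgrid[:z.shape[0],:z.shape[1]]
    p=np.stack([(u-K[0,2])/K[0,0]*z,(v-K[1,2])/K[1,1]*z,z],-1)
    return p@np.array(c['rotation']).T+np.array(c['eye'])
E
python3 - <<'E'
from h import *
for n in ['top','scene','wrist']:
    c=shot(n,n+'0'); print(n,c['eye'],np.round(c['rotation'],2).tolist())
o=bot.get_obs();print({k:np.round(v,3).tolist() for k,v in o.items()})
E
```

```text
top [0.41830276 0.01854574 1.00465497] [-0.7, 0.71, -0.03, 0.06]
scene [ 0.15186525 -0.53270919  0.56640116] [0.84, -0.29, 0.14, -0.43]
wrist [0.11780635 0.49231924 0.37261096] [0.82, 0.55, 0.09, 0.14]
{'clock': 0.15, 'joint_pos': [1.173, 0.241, 0.004, 1.335, -0.0, 1.571], 'joint_vel': [0.002, -0.002, 0.004, -0.0, -0.001, -0.0], 'tau': [-0.0, -37.264, 25.264, 0.012, -0.0, 0.0], 'eef_pos': [0.194, 0.461, 0.242], 'tool_rot': [0.833, 0.553, -0.001, 0.0], 'ft_force': [0.728, -0.491, -0.778], 'ft_torque': [0.036, 0.015, -0.014], 'grip_width': 0.085}
```

View pics/top0.png

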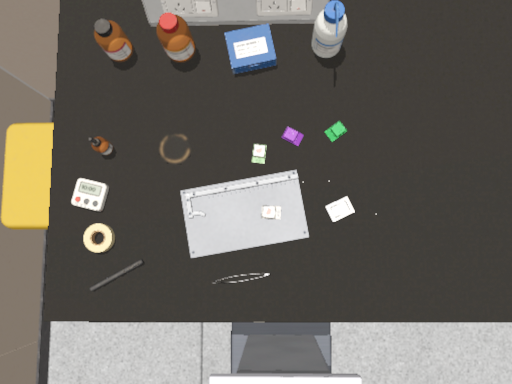

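View pics/scene0.png

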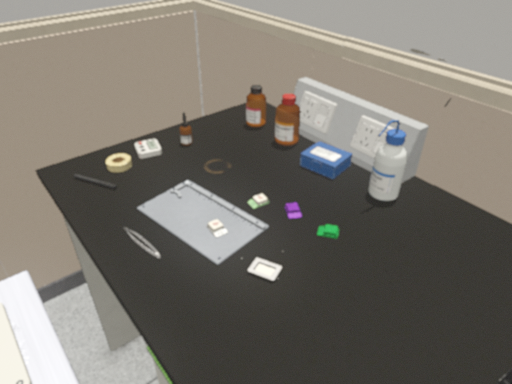

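The top view shows the plate at about (245,214) and the candidate block on it at (271,212). The other block-like things are the spare behind the rail (259,153), purple (292,136) and green (336,131). The mould is at (340,209) and the tweezers at (241,278). The description picks the one on the plate, so I'll check it in a crop.

```bash
cat > h.py <<'E'
import numpy as np, cv2
from scipy.spatial.transform import Rotation as R
from workcell import bot, viewer, order
def shot(n,f):
    c=viewer.camera(n); cv2.imwrite(f'pics/{f}.png',c['image'][...,::-1]); np.savez(f'{f}.npz',**c); return c
def rays(c,u,v):
    K=np.array(c['camera_matrix'])
    return np.stack([(u-K[0,2])/K[0,0],(v-K[1,2])/K[1,1],np.ones_like(u,dtype=float)],-1)
def cloud(c):
    z=c['range_z'];v,u=np.mgrid[:z.shape[0],:z.shape[1]]
    return (rays(c,u,v)*z[...,None])@R.from_quat(c['rotation']).as_matrix().T+np.array(c['eye'])
def atz(c,u,v,h):
    d=R.from_quat(c['rotation']).apply(rays(c,np.array(u,float),np.array(v,float)));e=np.array(c['eye'])
    return e+d*((h-e[2])/d[...,2])[...,None]
E
python3 - <<'E'
from h import *
c=np.load('top0.npz'); im=c['image'][...,::-1]
cv2.imwrite('pics/crop0.png',cv2.resize(im[140:290,170:320],(600,600),interpolation=cv2.INTER_CUBIC))
s=np.load('scene0.npz'); ims=s['image'][...,::-1]
cv2.imwrite('pics/crop1.png',cv2.resize(ims[170:270,130:280],None,fx=5,fy=5,interpolation=cv2.INTER_CUBIC))
p=cloud(c)
np.set_printoptions(precision=4,suppress=True)
for u,v in [(245,225),(271,212),(230,150),(300,250),(259,153),(340,209)]: print(u,v,p[v,u])
print(np.round(p[195:230:2,255:290:2,2]*1000,0).astype(int))
E
```

```text
245 225 [0.4658 0.0842 0.0059]
271 212 [0.4928 0.0276 0.0182]
230 150 [0.6327 0.118  0.0004]
300 250 [ 0.4118 -0.034   0.0024]
259 153 [0.6228 0.0531 0.012 ]
340 209 [ 0.4993 -0.1212  0.0056]
[[  10    5    3   10    8    8    7    3    8    5    6    8    4    4
     7    3    7    3]
 [   5    8    7    5    5    9    6    8    6    6    7    5    4    6
     6    4    4   11]
 [   5    6    4    4    2    8    6    5    4    7    6    6    7    8
     3    5    7    5]
 [   8    6    5    5    5    7    5    6    7    6    3    4    9    5
     4    4    9    6]
 [   9    4   11    8    8    3    4    6    6    9    8    8    7    8
     7    3    7    6]
 [   7    9    6    6    3    5    5    9    7    4    4    5    6    6
     8    8    8    6]
 [   2    5    8    8    6   19   16   18   18   17    6   12    8    6
     7    8    6    5]
 [   7    7   10    6    8   22   20   16   22   18    6   10    9    6
     9    6    4    4]
 [   4    7    8    8   16   14   20   19   17   19    9   10   10    6
     5    9    6    4]
 [   4    7    4    7   20   17   19   20   19   18    7    8    7    3
     6    9    4    7]
 [   6    8   10    6   18   16   18   19   20   18   11   10    8    9
     6    5    9    5]
 [1005    5    7    3   15   17   19   19   21   17   10   11    7    9
     8    4    5    6]
 [   6    6    7    8    8    3    5    6    7    7    6   13    9    4
     7    3    5    7]
 [   5    7    6    7    7    7    5    9    6    6    6    5    2    6
     2    7    7    8]
 [  10    7    5    7    6    4    6    4    4    5    7    5    6    6
     2    4    8    4]
 [   5    5    5    7    3    5    4    8    5    4    5    3    7    4
    11    7    6    4]
 [   6    8    6    3    6    4    6    7    5    5    7    7    5    6
     3    4    4    6]
 [   8    5    5    6    5    4    5    6    7    8    7    6    5    3
     6    7    6    2]]
```

View pics/crop0.png

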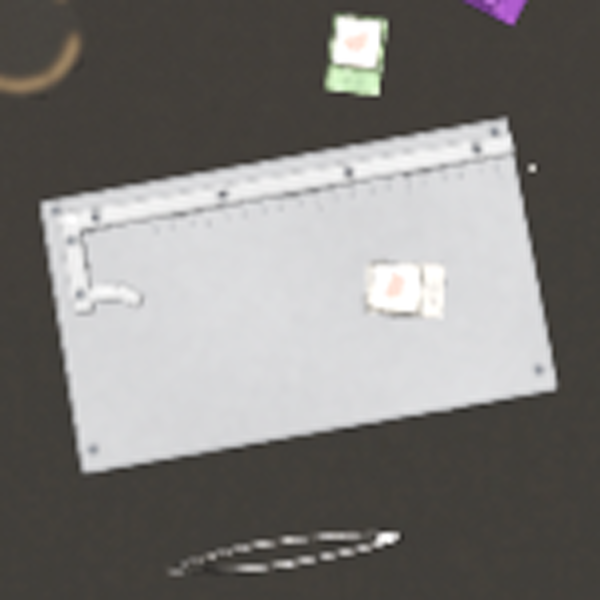

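View pics/crop1.png

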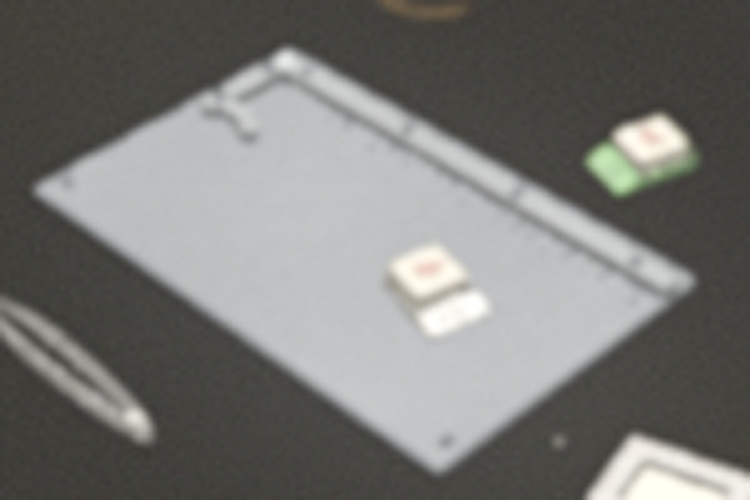

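The crop confirms the cream cassette with its wax block on the plate: wax to the left, label end to the right. The block on the green cassette lies off the plate, behind the rail, so that is the spare. Next I'll fit the plate and block poses.

```bash
cat > fit.py <<'E'
from h import *
from scipy.optimize import least_squares
np.set_printoptions(precision=4,suppress=True)
def plate_from_rect(mask,c,h=0.006):
    pass
c=np.load('top0.npz'); im=c['image'].astype(int)
g=im.sum(2)/3; sat=im.max(2)-im.min(2)
print('plate rgb',im[230,240],'block',im[212,266],im[212,278],'rail',im[187,230],'dark',im[160,220])
m=((g>110)&(sat<40)).astype(np.uint8); m[:,:170]=0;m[:,320:]=0;m[:165]=0;m[268:]=0
n,l,st,ct=cv2.connectedComponentsWithStats(m); i=1+np.argmax(st[1:,4]); m=(l==i).astype(np.uint8)
cn=max(cv2.findContours(m,0,1)[0],key=cv2.contourArea)[:,0]
q=atz(c,cn[:,0],cn[:,1],0.006)[:,:2].astype(np.float32)
r=cv2.minAreaRect(q);print(r)
# robust rect fit, known size (+half px)
def res(p):
    d=(q-p[:2])@np.array([[np.cos(p[2]),-np.sin(p[2])],[np.sin(p[2]),np.cos(p[2])]])
    a=np.abs(d)-np.array([.075,.13])+0.001
    return np.max(a,1)
s=least_squares(res,[r[0][0],r[0][1],0.18],loss='soft_l1',f_scale=.002);print(s.x,np.std(s.fun))
p=s.x; np.save('plate.npy',p)
w=((g>222)|(sat>25)).astype(np.uint8)
B=np.zeros_like(w);B[198:228,255:290]=w[198:228,255:290]
print(im[203:224:2,258:286:2].sum(2)//3)
E
python3 fit.py
```

```text
plate rgb [217 217 219] block [255 247 243] [245 242 237] rail [237 237 237] dark [67 64 60]
((0.49150529503822327, 0.08716557919979095), (0.15142899751663208, 0.2617221772670746), 9.808358192443848)
[0.4915 0.0875 0.1709] 0.0006311964946917821
[[215 214 215 215 216 217 218 218 218 218 219 217 216 218]
 [214 214 206 189 186 200 222 222 215 222 221 212 216 217]
 [215 216 234 255 255 255 255 255 246 252 255 251 219 219]
 [215 217 231 255 255 236 243 255 246 245 253 247 219 218]
 [218 218 234 255 255 233 241 255 254 237 242 243 217 218]
 [217 211 239 255 245 235 250 255 255 252 249 249 218 217]
 [217 206 237 255 255 255 255 255 242 253 233 249 218 218]
 [218 209 194 200 219 229 240 242 209 255 255 233 219 219]
 [217 217 217 217 206 186 192 192 205 224 226 234 219 221]
 [219 218 217 217 216 218 220 219 220 220 220 219 220 221]
 [217 217 217 218 217 218 218 218 219 220 221 221 219 220]]
```

Run:
```python
import numpy as np
th=67.2
for k in range(6):
    t=np.radians(th);d=np.array([.0192,-.0315])
    print(round(th,1),np.round([d@[np.cos(t),np.sin(t)],d@[np.sin(t),-np.cos(t)]],4)); th+=8.15 if k<4 else 0
```

```text
67.2 [-0.0216  0.0299]
75.4 [-0.0256  0.0265]
83.5 [-0.0291  0.0226]
91.7 [-0.032   0.0183]
99.8 [-0.0343  0.0136]
99.8 [-0.0343  0.0136]
```

Emit:
send_rows(
  increments=[
    [[-0.0216,0.03,0.002,-8.15],[-0.0256,0.0265,0.002,-8.15],[-0.029,0.0226,0.002,-8.15],[-0.032,0.0183,0.002,-8.15],[-0.0343,0.0136,0.004,0],[-0.0343,0.0136,0.004,0],[-0.0343,0.0136,0.004,0],[-0.0343,0.0136,0.004,0]],
  ],
  hand=1,
)

```text
clock: 0.95
eef_pos: [0.3518, 0.2073, 0.2149]
tool_rot: [0.634, 0.773, -0.001, 0.0]
ft_force: [-0.4, 1.7, -0.3]
grip_width: -0.0006
```

Emit:
send_rows(
  increments=[
    [[-0.034,0.012,0.013,1.4],[-0.034,0.012,0.013,0],[-0.034,0.012,0.013,0],[-0.034,0.012,0.013,0],[-0.034,0.012,0.013,0],[-0.034,0.012,0.013,0],[0,0,0.01,0],[0,0,0,0]],
  ],
)

```text
clock: 1.75
eef_pos: [0.4624, 0.0067, 0.1225]
tool_rot: [0.647, 0.763, -0.001, -0.0]
ft_force: [-0.8, 0.7, -0.2]
grip_width: 0.0
```

Run:
```python
from h import *
np.set_printoptions(precision=4,suppress=True)
c=shot('wrist','w1'); o=bot.get_obs(); print(o['eef_pos'],o['tool_rot'],o['ft_force'],c['eye'])
```

```text
[0.4629 0.0069 0.1233] [ 0.6467  0.7628 -0.0007  0.0004] [-0.4843  0.0699  1.0841] [ 0.3814 -0.008   0.2538]
```

View pics/w1.png

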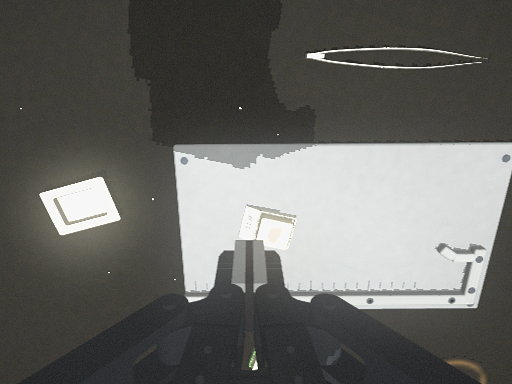

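The wrist view is inverted, with the near side at the top. The block is at (268,228) with its label at left, the pocket is at right around (462,270), and the closed fingers come down at (250,260). I'll zoom in for the block pose.

Run:
```python
from h import *
np.set_printoptions(precision=4,suppress=True)
c=np.load('w1.npz'); im=c['image'][...,::-1]
cv2.imwrite('pics/w1c.png',cv2.resize(im[190:265,220:320],None,fx=8,fy=8,interpolation=cv2.INTER_CUBIC))
p=cloud(c)
for u,v in [(220,200),(350,220),(270,230),(250,220),(252,243),(400,300)]: print(u,v,p[v,u])
pl=np.load('plate.npy');print(pl)
def toP(w): 
    d=w[...,:2]-pl[:2];cs,sn=np.cos(pl[2]),np.sin(pl[2]);return np.stack([d[...,0]*cs+d[...,1]*sn,-d[...,0]*sn+d[...,1]*cs],-1)
print('corners',toP(atz(c,[174,512,473],[145,143,307],.006)))
print('railface', toP(atz(c,[210,300,400,470],[291,290,290,290],.006)))
print(toP(p[230,270]))
```

```text
220 200 [ 0.4801 -0.0154  0.0054]
350 220 [0.4801 0.0904 0.0059]
270 230 [0.4929 0.0264 0.0194]
250 220 [0.4913 0.0105 0.01  ]
252 243 [0.453  0.0049 0.1193]
400 300 [0.5431 0.1492 0.013 ]
[0.4915 0.0875 0.1709]
corners [[-0.0733 -0.1321]
 [-0.0726  0.1199]
 [ 0.0747  0.1216]]
railface [[ 0.0561 -0.1112]
 [ 0.0557 -0.0327]
 [ 0.0564  0.0543]
 [ 0.0568  0.1152]]
[-0.009  -0.0604]
```

View pics/w1c.png

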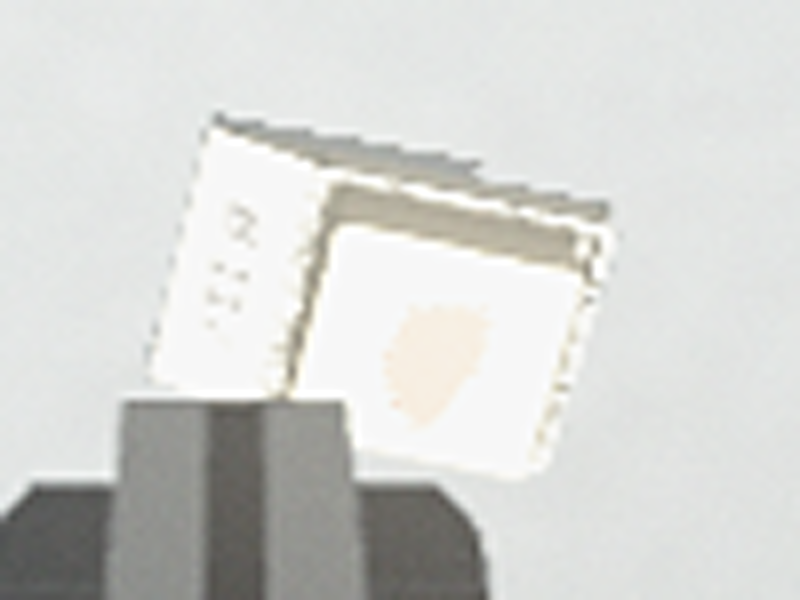

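```bash
cat >> h.py <<'E'
pl=np.load('plate.npy')
def toP(w):
    w=np.asarray(w);d=w[...,:2]-pl[:2];cs,sn=np.cos(pl[2]),np.sin(pl[2]);return np.stack([d[...,0]*cs+d[...,1]*sn,-d[...,0]*sn+d[...,1]*cs],-1)
def toolstate():
    o=bot.get_obs();r=R.from_quat(o['tool_rot']).as_matrix()
    print('clk',round(o['clock'],2),'TCP plate mm',toP(o['eef_pos'])*1000,'z',o['eef_pos'][2]*1000,'toolx ang - plate y (deg)',np.degrees(np.arctan2(r[1,0],r[0,0])-np.pi/2-pl[2]),'tilt',r[:,2],'F',o['ft_force'])
E
python3 - <<'E'
from h import *
np.set_printoptions(precision=4,suppress=True)
c=np.load('w1.npz')
a=toP(atz(c,[246.2,296,238.8],[205.5,216.8,237.5],.008));print(a)
print(np.degrees(np.arctan2(a[1,0]-a[0,0],a[1,1]-a[0,1])),np.linalg.norm(a[1]-a[0]),np.linalg.norm(a[2]-a[0]))
print('centre est',(a[1]+a[2])/2)
toolstate()
E
```

```text
[[-0.0249 -0.0787]
 [-0.0149 -0.0391]
 [ 0.0032 -0.085 ]]
14.229975535378783 0.04084263646803393 0.028777840281909786
centre est [-0.0058 -0.0621]
clk 1.8 TCP plate mm [-41.8389 -74.5482] z 123.27639782851286 toolx ang - plate y (deg) -0.3747862262304329 tilt [-0.0003 -0.0015 -1.    ] F [-0.4843  0.0699  1.0841]
```

Emit:
send_rows(
  increments=[
    [[0.0085,-0.005,0,-0.37],[0,0,0.03,0],[0,0,0.03,0],[0,0,0.025,0],[0,0,0.008,0],[0,0,0,0],[0,0,0,0],[0,0,0,0]],
  ],
  hand=0.43,
)

```text
clock: 2.6
eef_pos: [0.4572, 0.0246, 0.0354]
tool_rot: [0.638, 0.77, 0.004, 0.004]
ft_force: [0.5, 0.2, 0.2]
grip_width: 0.0246
```

Run:
```python
from h import *
np.set_printoptions(precision=4,suppress=True)
toolstate(); c=shot('wrist','w2'); s=shot('scene','s2')
print(c['camera_matrix'][0]); cv2.imwrite('pics/s2c.png',cv2.resize(s['image'][140:290,120:300,::-1],None,fx=4,fy=4,interpolation=cv2.INTER_CUBIC))
```

```text
clk 2.6 TCP plate mm [-44.4413 -56.0774] z 35.41962315517638 toolx ang - plate y (deg) 0.9089847354998959 tilt [ 0.0109  0.0016 -0.9999] F [0.5333 0.1916 0.2337]
[336.2516   0.     248.9447]
```

View pics/w2.png

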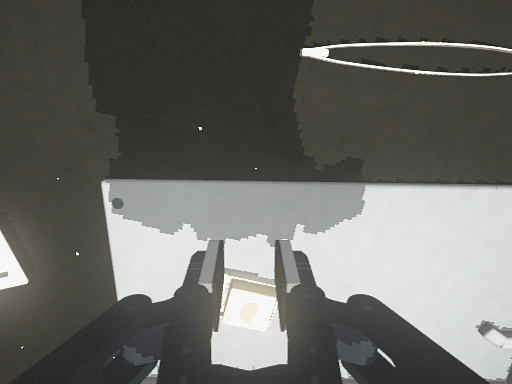

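View pics/s2c.png

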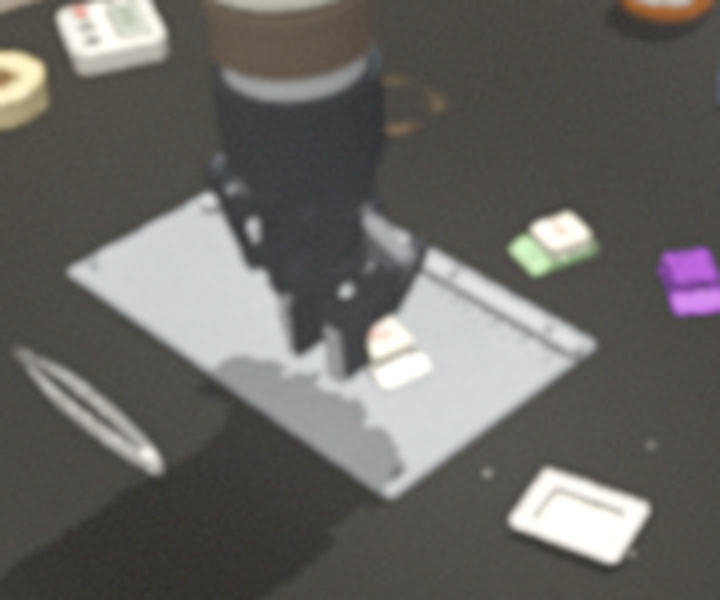

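Emit:
send_rows(
  increments=[
    [[-0.01,0,0,0.9],[0,0,0.004,0],[0,0,0.004,0],[0,0,0.003,0],[0,0,0,0],[0,0,0,0],[0,0,0,0],[0,0,0,0]],
  ],
)

```text
clock: 3.5
eef_pos: [0.4609, 0.0129, 0.0247]
tool_rot: [0.645, 0.764, 0.005, 0.005]
ft_force: [-0.6, -0.6, -0.0]
grip_width: 0.0242
```

Run:
```python
from h import *
np.set_printoptions(precision=4,suppress=True)
toolstate(); c=shot('wrist','w3');toolstate();
```

```text
clk 3.5 TCP plate mm [-42.8366 -68.2203] z 24.662598772710826 toolx ang - plate y (deg) -0.1984702720161059 tilt [ 0.014   0.0016 -0.9999] F [-0.6135 -0.6347 -0.0098]
clk 3.55 TCP plate mm [-42.8406 -68.1852] z 24.68474835375866 toolx ang - plate y (deg) -0.19563877382628658 tilt [ 0.014   0.0016 -0.9999] F [ 0.4666 -0.0678 -0.1108]
```

View pics/w3.png

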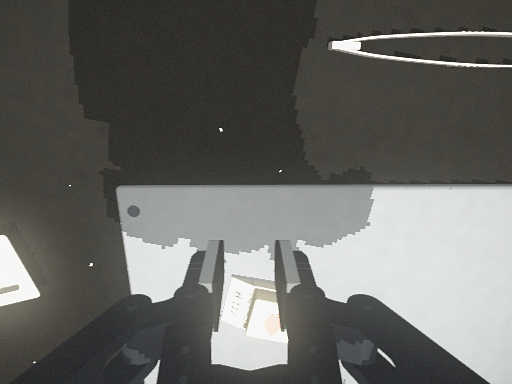

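Emit:
send_rows(
  increments=[
    [[0,0,0.002,0],[0,0,0.002,0],[0,0,0.0015,0],[0,0,0.001,0],[0,0,0,0],[0,0,0,0],[0,0,0,0],[0,0,0,0]],
  ],
)

```text
clock: 4.35
eef_pos: [0.4611, 0.0131, 0.0177]
tool_rot: [0.645, 0.764, 0.005, 0.005]
ft_force: [0.6, 0.3, 0.0]
grip_width: 0.0242
```

Emit:
send_rows(
  increments=[
    [[0,0,0.0005,0],[0,0,0.0005,0],[0,0,0.0005,0],[0,0,0.0005,0],[0,0,0.0005,0],[0,0,0,0],[0,0,0,0],[0,0,0,0]],
  ],
)

```text
clock: 5.15
eef_pos: [0.4614, 0.0131, 0.0172]
tool_rot: [0.645, 0.764, 0.006, 0.005]
ft_force: [0.3, 0.0, -0.3]
grip_width: 0.024
```

Emit:
send_rows(
  increments=[
    [[0,0,0.0015,0],[0,0,0.0015,0],[0,0,0,0],[0,0,0,0],[0,0,0,0],[0,0,0,0],[0,0,0,0],[0,0,0,0]],
  ],
)

```text
clock: 5.95
eef_pos: [0.4617, 0.0132, 0.0171]
tool_rot: [0.645, 0.764, 0.006, 0.006]
ft_force: [-0.7, -0.0, 3.3]
grip_width: 0.0244
```

Run:
```python
from h import *
np.set_printoptions(precision=4,suppress=True)
toolstate(); c=shot('scene','s3');toolstate(); 
cv2.imwrite('pics/s3c.png',cv2.resize(c['image'][190:250,180:260,::-1],None,fx=8,fy=8,interpolation=cv2.INTER_CUBIC))
```

```text
clk 5.95 TCP plate mm [-41.9751 -68.1554] z 17.064835203648858 toolx ang - plate y (deg) -0.17928294500789507 tilt [ 0.0169  0.0018 -0.9999] F [-0.6808 -0.0498  3.279 ]
clk 6.0 TCP plate mm [-41.9737 -68.1861] z 17.09386681726556 toolx ang - plate y (deg) -0.18088224740005962 tilt [ 0.0169  0.0017 -0.9999] F [-0.0164 -0.0054  2.1197]
```

View pics/s3c.png

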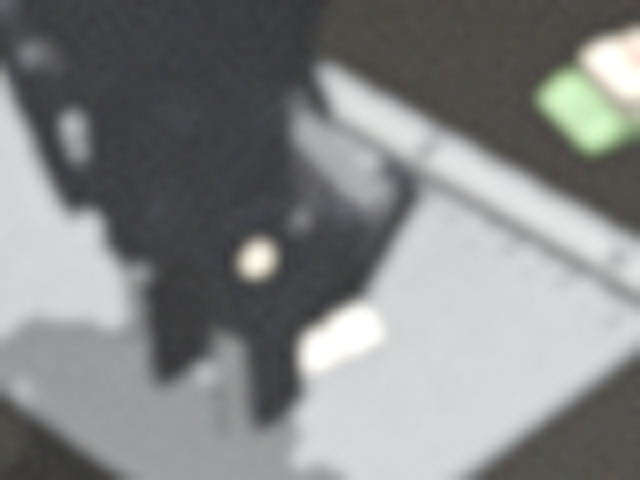

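Emit:
send_rows(
  increments=[
    [[0,0,-0.002,0],[0,0,-0.001,0.0],[0,0.004,0,0],[0,0.004,0,0],[0,0.004,0,0],[0,0.004,0,0],[0,0.004,0,0],[0,0.004,0,0]],
  ],
)

```text
clock: 6.8
eef_pos: [0.4867, 0.0175, 0.0201]
tool_rot: [0.645, 0.764, 0.006, 0.005]
ft_force: [-0.1, -0.2, 0.2]
grip_width: 0.0245
```

Run:
```python
from h import *
np.set_printoptions(precision=4,suppress=True)
toolstate(); c=shot('wrist','w4');toolstate();
```

```text
clk 6.8 TCP plate mm [-16.6172 -68.1198] z 20.05565024623812 toolx ang - plate y (deg) -0.17625411600911478 tilt [ 0.0155  0.0018 -0.9999] F [-0.0923 -0.1775  0.2485]
clk 6.85 TCP plate mm [-15.617  -68.2039] z 20.222353076446907 toolx ang - plate y (deg) -0.17326359555688317 tilt [ 0.0169  0.0019 -0.9999] F [0.5035 0.181  0.4943]
```

View pics/w4.png

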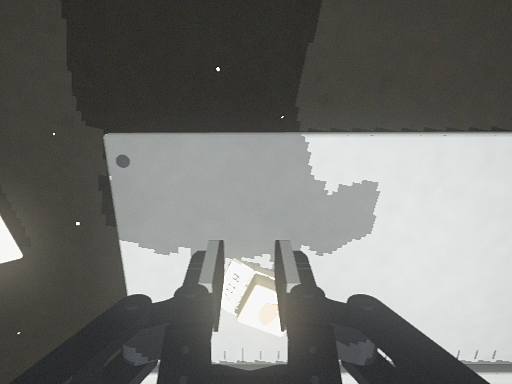

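Run:
```python
from h import *
np.set_printoptions(precision=1,suppress=True)
c=np.load('w4.npz'); im=c['image'][...,::-1]
cv2.imwrite('pics/w4c.png',cv2.resize(im[230:370,190:310],None,fx=5,fy=4,interpolation=cv2.INTER_CUBIC))
p=toP(cloud(c))*1000; z=cloud(c)[...,2]*1000
for u,v in [(235,265),(245,275),(265,290),(270,310),(210,262),(216,242),(285,242),(219,310),(280,310)]: print(u,v,p[v,u],z[v,u])
c=shot('top','t4')
cv2.imwrite('pics/t4c.png',cv2.resize(c['image'][165:265,220:320,::-1],(600,600),interpolation=cv2.INTER_CUBIC))
```

```text
235 265 [ -9.4 -76.6] 8.56557557356305
245 275 [ -5.2 -71.7] 10.955178796241027
265 290 [ -1.9 -62.2] 18.14547884708906
270 310 [  8.9 -59.8] 19.062732709198503
210 262 [-26.  -85.5] 31.94928292721075
216 242 [-25.6 -84.6] 14.850231492687161
285 242 [-25.3 -53.3] 14.498714721778356
219 310 [ -6.5 -82.1] 37.20615175320741
280 310 [-12.4 -57.7] 44.34226183998144
```

View pics/w4c.png

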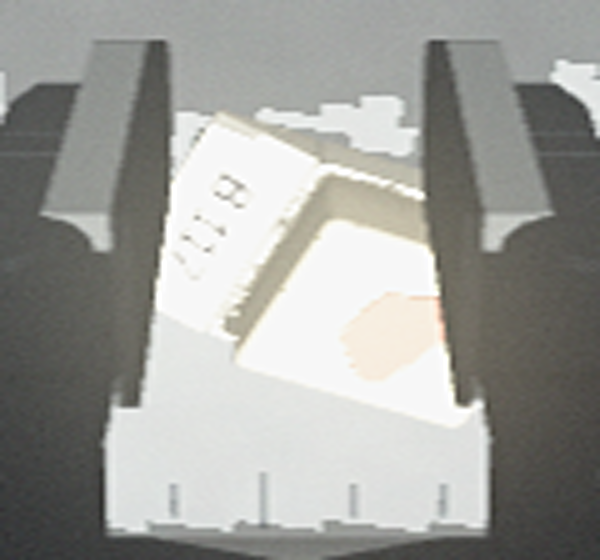

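View pics/t4c.png

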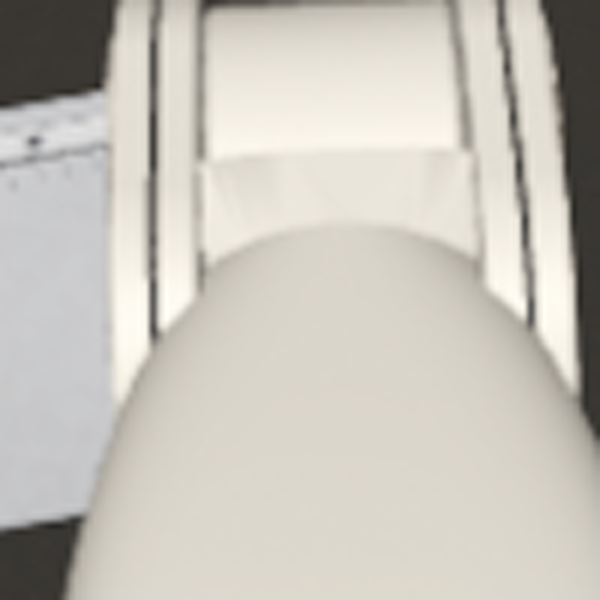

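The block's near-right corner slipped into the gap between the open fingers and the block yawed. I'll back off, close the fingers and push with them shut.

Emit:
send_rows(
  increments=[
    [[0,-0.006,0,0],[0,-0.006,0,0],[0,-0.006,0,0],[0,-0.006,0,0],[0,0,0,0],[0,0,0,0],[0,0,0,0],[0,0,0,0]],
  ],
)

```text
clock: 7.7
eef_pos: [0.46, 0.0129, 0.0198]
tool_rot: [0.645, 0.764, 0.006, 0.005]
ft_force: [-0.2, -0.5, 1.1]
grip_width: 0.0246
```

Emit:
send_rows(
  increments=[
    [[0,0,-0.02,0],[0,-0.0,-0.02,0],[0,0,0,0],[0,0,0,0],[0,0,0,0],[0,0,0,0],[0,0,0,0],[0,0,0,0]],
  ],
  hand=1,
)

```text
clock: 8.5
eef_pos: [0.4583, 0.013, 0.0576]
tool_rot: [0.645, 0.764, 0.004, 0.004]
ft_force: [-0.7, 0.6, 0.2]
grip_width: -0.0003
```

Run:
```python
from h import *
np.set_printoptions(precision=4,suppress=True)
toolstate(); c=shot('wrist','w5');toolstate(); print(bot.get_obs()['joint_pos'])
im=c['image'][...,::-1]
cv2.imwrite('pics/w5c.png',cv2.resize(im[210:360,170:330],None,fx=5,fy=4,interpolation=cv2.INTER_CUBIC))
```

```text
clk 8.5 TCP plate mm [-45.3981 -67.7174] z 57.56288859216035 toolx ang - plate y (deg) -0.17442725109745214 tilt [ 0.0106  0.0016 -0.9999] F [-0.7117  0.5705  0.2109]
clk 8.55 TCP plate mm [-45.4627 -67.7344] z 57.543029412335144 toolx ang - plate y (deg) -0.17404302416016398 tilt [ 0.0105  0.0016 -0.9999] F [-0.8182 -0.6091 -0.2941]
[ 0.0275  0.327  -0.4077  0.8256  0.0013 -0.1404]
```

View pics/w5c.png

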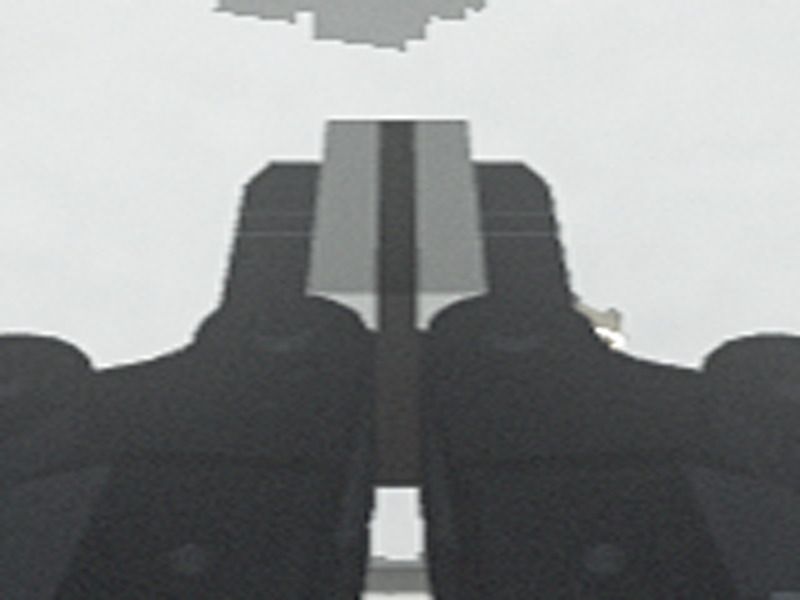

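Emit:
send_rows(
  increments=[
    [[0,0,-0.02,8.2],[0,0,-0.015,8.2],[0,0,0,8.2],[0,0,0,8.2],[0,0,0,8.2],[0,0,0,8.2],[0,0,0,8.2],[0,0,0,8.2]],
  ],
)

```text
clock: 9.35
eef_pos: [0.4565, 0.0129, 0.0922]
tool_rot: [0.963, 0.27, 0.003, 0.0]
ft_force: [-0.3, 0.8, 0.0]
grip_width: 0.0001
```

Emit:
send_rows(
  increments=[
    [[0,0,0,8.2],[0,0,0,8.2],[0,0,0,8.0],[0,0,0,0],[0,0,0,0],[0,0,0,0],[0,0,0,0],[0,0,0,0]],
  ],
)

```text
clock: 10.15
eef_pos: [0.4556, 0.0129, 0.0911]
tool_rot: [0.998, 0.055, 0.002, -0.001]
ft_force: [0.8, 0.6, -0.1]
grip_width: 0.0002
```

Run:
```python
from h import *
np.set_printoptions(precision=4,suppress=True)
toolstate(); c=shot('wrist','w6'); print(bot.get_obs()['joint_pos'])
```

```text
clk 10.15 TCP plate mm [-48.0042 -67.4175] z 91.08177784167628 toolx ang - plate y (deg) -93.46865606863288 tilt [ 0.0045  0.0014 -1.    ] F [ 0.8387  0.604  -0.0978]
[ 0.0273  0.2814 -0.3659  0.919   0.0013  1.4879]
```

View pics/w6.png

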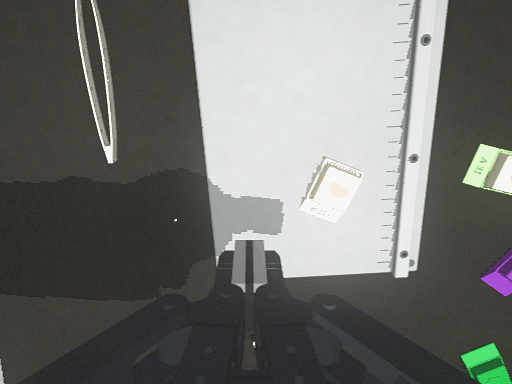

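Run:
```python
from h import *
np.set_printoptions(precision=1,suppress=True)
c=np.load('w6.npz')
cv2.imwrite('pics/w6c.png',cv2.resize(c['image'][145:235,285:385,::-1],None,fx=6,fy=6,interpolation=cv2.INTER_CUBIC))
a=toP(atz(c,[300,337,322,363,407,394],[210,222,158,172,100,220],.008))*1000;print(a)
```

```text
[[-10.8 -77.3]
 [ 15.  -88. ]
 [  4.1 -41.2]
 [ 31.4 -52.6]
 [ 56.4  -7.6]
 [ 54.8 -89.1]]
```

View pics/w6c.png

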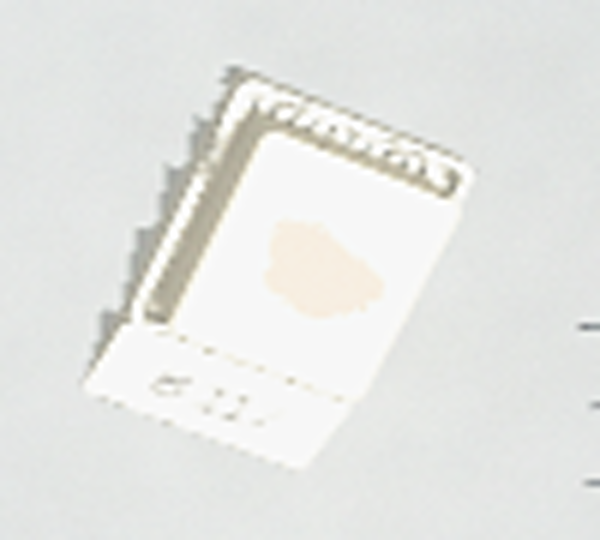

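Emit:
send_rows(
  increments=[
    [[0,0,0,-3.4],[0.012,0.0025,0.01,0],[0.012,0.0025,0.02,0],[0,0,0.02,0],[0,0,0.012,0],[0,0,0.004,0],[0,0,0,0],[0,0,0,0]],
  ],
)

```text
clock: 11.0
eef_pos: [0.4843, 0.0114, 0.0275]
tool_rot: [0.996, 0.087, 0.006, 0.001]
ft_force: [-1.2, -0.5, 5.0]
grip_width: 0.0004
```

Run:
```python
from h import *
np.set_printoptions(precision=2,suppress=True)
c=shot('wrist','w7'); toolstate()
```

```text
clk 11.05 TCP plate mm [-19.83 -73.76] z 27.62495481042472 toolx ang - plate y (deg) -89.75625059637694 tilt [ 0.01 -0.   -1.  ] F [-2.1  -0.68  6.52]
```

View pics/w7.png

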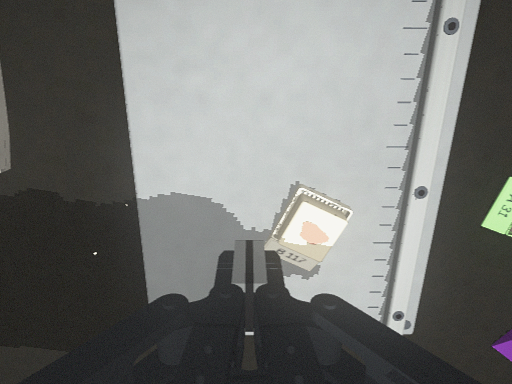

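Emit:
send_rows(
  increments=[
    [[0,0,-0.004,0],[0,0,-0.003,0],[0,0,0,0],[0,0,0,0],[0,0,0,0],[0,0,0,0],[0,0,0,0],[0,0,0,0]],
  ],
)

```text
clock: 11.85
eef_pos: [0.4846, 0.0115, 0.0358]
tool_rot: [0.996, 0.088, 0.006, 0.001]
ft_force: [0.3, 1.0, -0.1]
grip_width: 0.0002
```

Run:
```python
from h import *
np.set_printoptions(precision=2,suppress=True)
c=shot('wrist','w8'); toolstate()
cv2.imwrite('pics/w8c.png',cv2.resize(c['image'][170:320,180:380,::-1],None,fx=4,fy=4,interpolation=cv2.INTER_CUBIC))
for n in ['w1','w5','w6','w7','w8']:
    d=np.load(n+'.npz');p=cloud(d); q=p[243:250,240:260].reshape(-1,3); print(n,np.median(q,0)*1000, np.median(toP(q),0)*1000)
s=shot('scene','s8')
cv2.imwrite('pics/s8c.png',cv2.resize(s['image'][170:260,170:290,::-1],None,fx=6,fy=6,interpolation=cv2.INTER_CUBIC))
```

```text
clk 11.9 TCP plate mm [-19.69 -73.73] z 35.7946884431535 toolx ang - plate y (deg) -89.70046002228182 tilt [ 0.01 -0.   -1.  ] F [ 0.15 -0.46  0.78]
w1 [453.67   3.9  120.84] [-51.42 -75.92]
w5 [449.57  10.02  56.09] [-54.4  -69.06]
w6 [456.83  22.68  89.63] [-44.94 -57.96]
w7 [484.62  21.13  25.89] [-18.11 -64.23]
w8 [485.13  21.25  34.59] [-17.51 -64.19]
```

View pics/w8c.png

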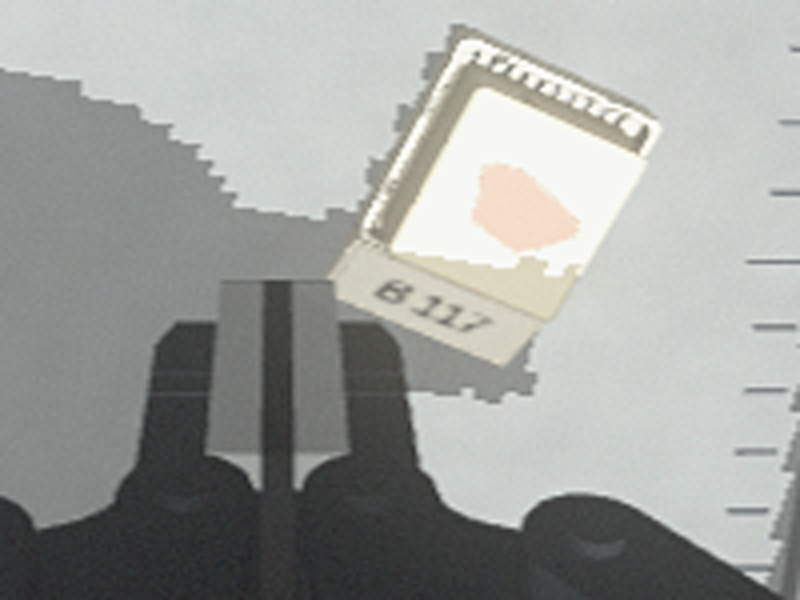

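View pics/s8c.png

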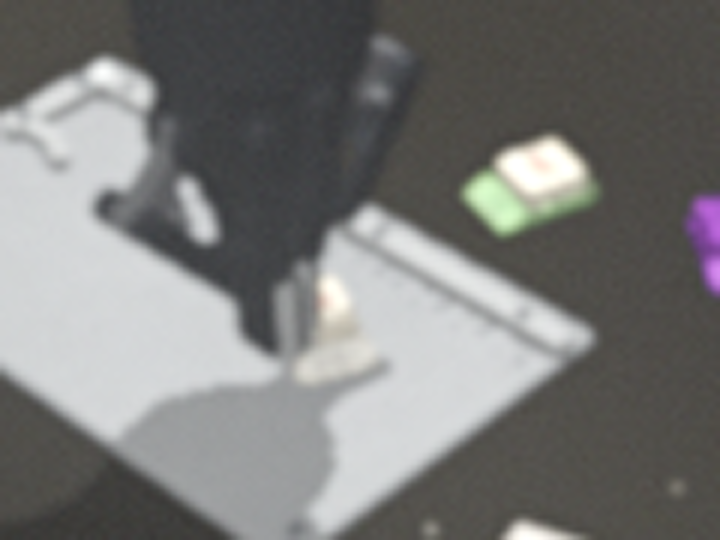

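Emit:
send_rows(
  increments=[
    [[-0.006,0,0,0],[-0.006,0,0,0],[0,0,0.006,0],[0,0,0.004,0],[0,0,0.003,0],[0,0,0.001,0],[0,0,0,0],[0,0,0,0]],
  ],
)

```text
clock: 12.75
eef_pos: [0.4714, 0.0091, 0.0199]
tool_rot: [0.996, 0.088, 0.006, 0.001]
ft_force: [0.2, 0.4, 0.5]
grip_width: 0.0001
```

Run:
```python
from h import *
np.set_printoptions(precision=2,suppress=True)
toolstate(); c=shot('wrist','w9'); toolstate()
cv2.imwrite('pics/w9c.png',cv2.resize(c['image'][170:320,180:380,::-1],None,fx=4,fy=4,interpolation=cv2.INTER_CUBIC))
```

```text
clk 12.75 TCP plate mm [-33.15 -73.8 ] z 19.90818723001011 toolx ang - plate y (deg) -89.70520392921605 tilt [ 0.01 -0.   -1.  ] F [0.17 0.43 0.54]
clk 12.8 TCP plate mm [-33.12 -73.79] z 19.966008370749584 toolx ang - plate y (deg) -89.7076016279852 tilt [ 0.01 -0.   -1.  ] F [-0.23 -1.5  -0.36]
```

View pics/w9c.png

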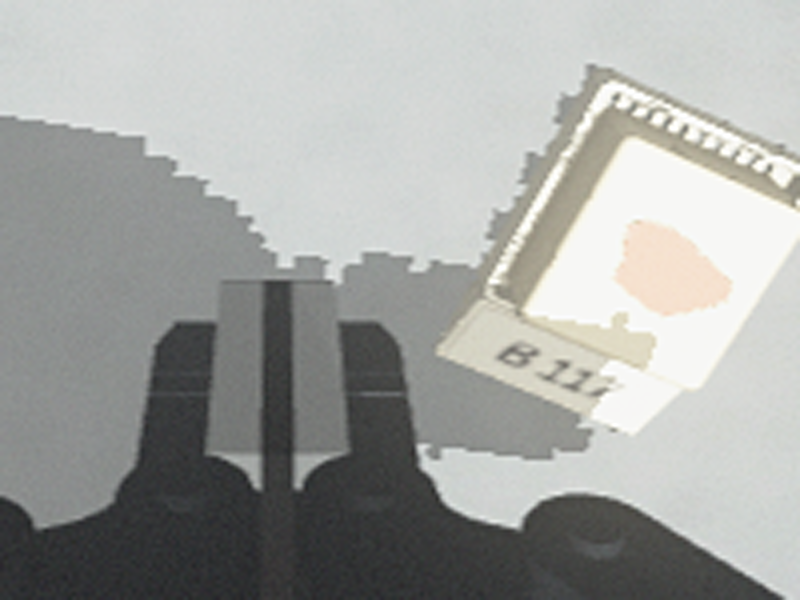

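The fingers are about 29 mm wide over the backs, so the earlier 6 N contact was the finger back touching the block's top, and it left no displacement. Now I push at the near-right corner with the closed fingers.

Emit:
send_rows(
  increments=[
    [[0,-0.002,0.0005,0],[0.004,0,0,0],[0.004,0,0,0],[0.004,0,0,0],[0.004,0,0,0],[0.004,0,0,0],[0.004,0,0,0],[0,0,0,0]],
  ],
)

```text
clock: 13.6
eef_pos: [0.498, 0.0159, 0.0202]
tool_rot: [0.996, 0.088, 0.007, 0.001]
ft_force: [0.2, -0.3, -0.2]
grip_width: -0.0001
```

Run:
```python
from h import *
np.set_printoptions(precision=2,suppress=True)
toolstate(); c=shot('wrist','w10'); toolstate()
cv2.imwrite('pics/w10c.png',cv2.resize(c['image'][150:350,180:440,::-1],None,fx=3,fy=3,interpolation=cv2.INTER_CUBIC))
```

```text
clk 13.6 TCP plate mm [ -5.76 -71.59] z 20.224573457367306 toolx ang - plate y (deg) -89.69485026438922 tilt [ 0.01 -0.   -1.  ] F [ 0.18 -0.26 -0.2 ]
clk 13.65 TCP plate mm [ -6.16 -71.54] z 20.13238115091752 toolx ang - plate y (deg) -89.69502605352001 tilt [ 0.01 -0.   -1.  ] F [-0.19 -1.3  -0.21]
```

View pics/w10c.png

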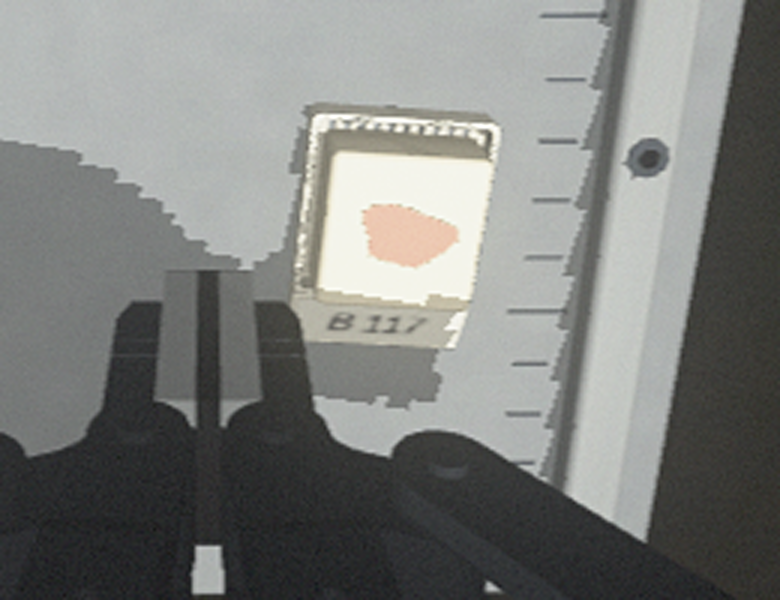

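Run:
```python
from h import *
np.set_printoptions(precision=1,suppress=True)
c=np.load('w10.npz')
a=np.array([(312,104),(498,118),(455,348),(304,340)])/3+[180,150]
print(toP(atz(c,a[:,0],a[:,1],.008))*1000)
r=np.array([(612,100),(548,470)])/3+[180,150]; print(toP(atz(c,r[:,0],r[:,1],.006))*1000)
```

```text
[[ 12.  -36.9]
 [ 40.3 -39.1]
 [ 37.2 -79.3]
 [ 12.2 -77.6]]
[[  58.1  -37. ]
 [  56.2 -105.2]]
```

Emit:
send_rows(
  increments=[
    [[-0.003,0,0,0],[0,-0.012,0,0],[0.004,0,0,0],[0.004,0,0,0],[0.003,0,0,0],[0.003,0,0,0],[0.002,0,0,0],[0,0,0,0]],
  ],
)

```text
clock: 14.45
eef_pos: [0.5086, 0.0315, 0.0202]
tool_rot: [0.996, 0.088, 0.006, 0.001]
ft_force: [1.2, 0.3, 1.1]
grip_width: -0.0002
```

Run:
```python
from h import *
np.set_printoptions(precision=2,suppress=True)
toolstate(); c=shot('wrist','w11'); toolstate()
cv2.imwrite('pics/w11c.png',cv2.resize(c['image'][150:350,180:440,::-1],None,fx=3,fy=3,interpolation=cv2.INTER_CUBIC))
```

```text
clk 14.45 TCP plate mm [  7.35 -58.04] z 20.172699160223523 toolx ang - plate y (deg) -89.66878665810601 tilt [ 0.01 -0.   -1.  ] F [1.16 0.31 1.05]
clk 14.5 TCP plate mm [  7.17 -58.06] z 20.14265181794504 toolx ang - plate y (deg) -89.67232939020464 tilt [ 0.01 -0.   -1.  ] F [-0.31 -0.42  0.24]
```

View pics/w11c.png

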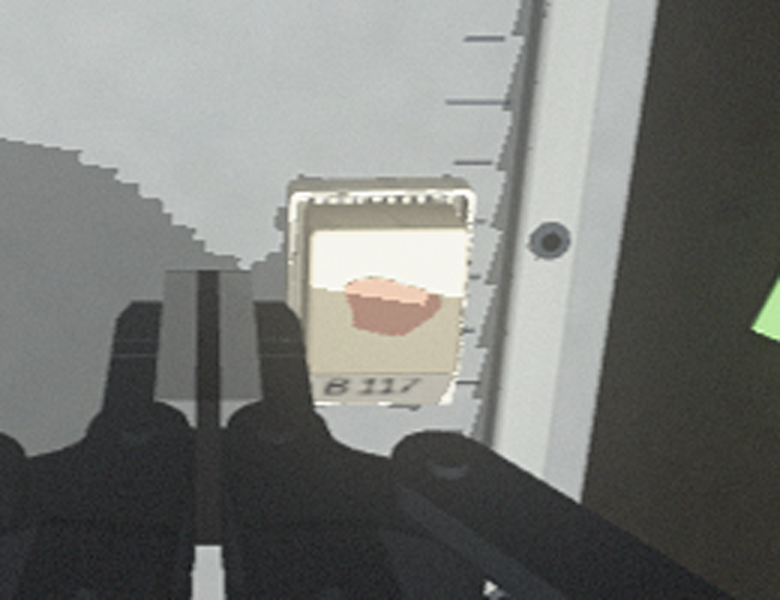

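Emit:
send_rows(
  increments=[
    [[0.002,0,0,0],[0.002,0,0,0],[0.002,0,0,0],[0.0015,0,0,0],[0.0015,0,0,0],[0.001,0,0,0],[0.001,0,0,0],[0.001,0,0,0]],
  ],
)

```text
clock: 15.3
eef_pos: [0.515, 0.0327, 0.0199]
tool_rot: [0.996, 0.088, 0.0, 0.001]
ft_force: [-5.2, -1.1, 4.9]
grip_width: -0.0001
```

Run:
```python
from h import *
np.set_printoptions(precision=2,suppress=True)
toolstate(); c=shot('wrist','w12'); toolstate()
cv2.imwrite('pics/w12c.png',cv2.resize(c['image'][150:350,180:440,::-1],None,fx=3,fy=3,interpolation=cv2.INTER_CUBIC))
```

```text
clk 15.3 TCP plate mm [ 13.87 -57.95] z 19.87974111801547 toolx ang - plate y (deg) -89.7180581369239 tilt [ 0. -0. -1.] F [-5.23 -1.09  4.89]
clk 15.35 TCP plate mm [ 13.95 -57.96] z 19.891051590578407 toolx ang - plate y (deg) -89.71784017013344 tilt [ 0. -0. -1.] F [-5.46 -1.23  5.73]
```

View pics/w12c.png

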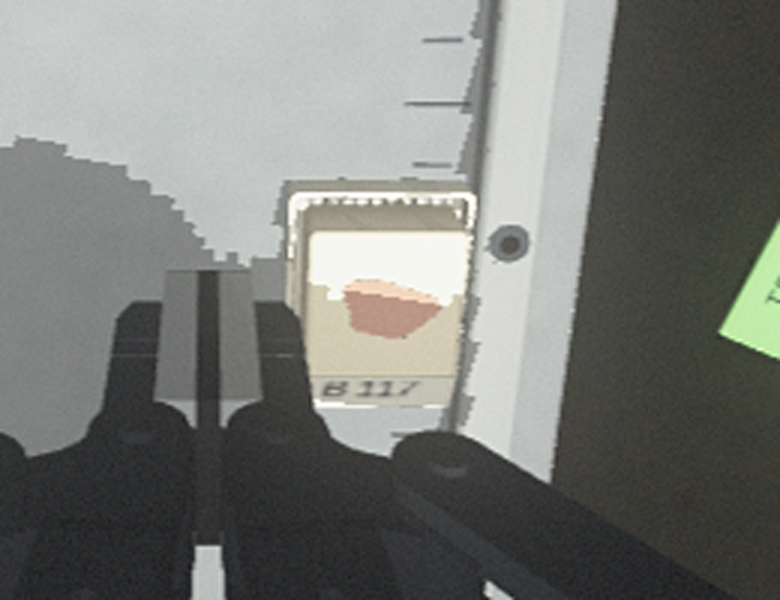

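The block lies flush along the rail about −5 N pressing into it, centred near y = −58, well short of the pocket. Next I go round to its right end.

Emit:
send_rows(
  increments=[
    [[-0.005,0,0,0],[-0.005,0,-0.005,0],[0,0.01,-0.015,0],[0,0.02,0,0],[0,0.01,0,0],[0.018,0,0,0],[0.017,0,0,0],[0,0,0,0]],
  ],
)

```text
clock: 16.15
eef_pos: [0.5514, -0.0034, 0.0427]
tool_rot: [0.996, 0.088, 0.006, 0.001]
ft_force: [0.3, 0.0, -0.6]
grip_width: 0.0001
```

Run:
```python
from h import *
np.set_printoptions(precision=2,suppress=True)
c=shot('wrist','w13'); toolstate()
```

```text
clk 16.2 TCP plate mm [ 42.07 -99.52] z 42.33857589809333 toolx ang - plate y (deg) -89.73170496186549 tilt [ 0.01 -0.   -1.  ] F [ 0.44  0.4  -0.47]
```

View pics/w13.png

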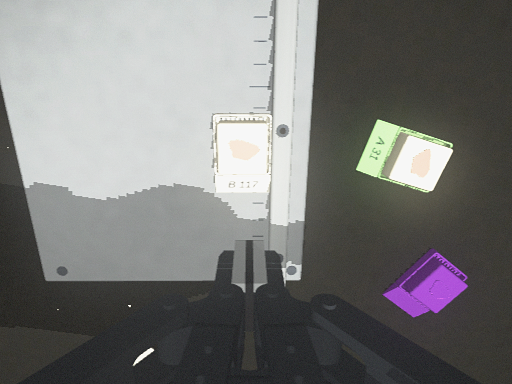

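The block lies flush on the rail at (242,150), label end toward the fingers.

Emit:
send_rows(
  increments=[
    [[-0.0045,0,0,-0.27],[0,0,0.01,0],[0,0,0.008,0],[0,0,0.003,0],[0,0,0,0],[0,0,0,0],[0,0,0,0],[0,0,0,0]],
  ],
)

```text
clock: 17.0
eef_pos: [0.5406, -0.0042, 0.018]
tool_rot: [0.996, 0.09, 0.002, 0.0]
ft_force: [-0.8, 0.7, 1.0]
grip_width: -0.0
```

Run:
```python
from h import *
np.set_printoptions(precision=2,suppress=True)
c=shot('wrist','w14'); toolstate()
d=np.load('w13.npz'); a=np.array([(212,115),(271,115),(268,193),(216,193),(271,100),(269,220)])
print(toP(atz(d,a[:,0],a[:,1],.008))*1000)
```

```text
clk 17.05 TCP plate mm [ 32.84 -98.65] z 18.080982399529237 toolx ang - plate y (deg) -89.41802185420863 tilt [ 0. -0. -1.] F [-0.35  0.6  -0.3 ]
[[ 27.84 -36.94]
 [ 56.45 -36.89]
 [ 55.87 -77.22]
 [ 28.61 -77.18]
 [ 56.27 -29.82]
 [ 56.76 -92.76]]
```

View pics/w14.png

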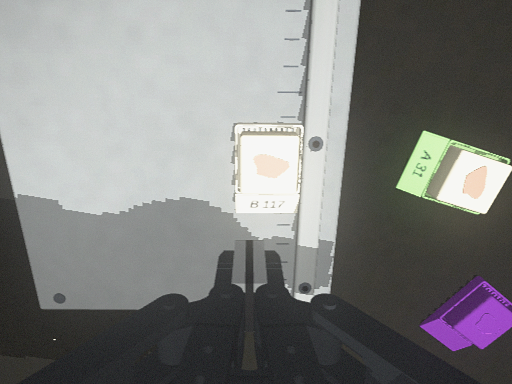

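Emit:
send_rows(
  increments=[
    [[0.005,0,-0.0015,0.55],[0,-0.003,0,0],[0,-0.004,0,0],[0,-0.004,0,0],[0,-0.004,0,0],[0,-0.004,0,0],[0,-0.004,0,0],[0,-0.004,0,0]],
  ],
)

```text
clock: 17.85
eef_pos: [0.5419, 0.0255, 0.0205]
tool_rot: [0.996, 0.085, 0.003, 0.0]
ft_force: [0.3, -0.9, 0.1]
grip_width: -0.0
```

Run:
```python
from h import *
np.set_printoptions(precision=2,suppress=True)
toolstate();c=shot('wrist','w15'); toolstate()
```

```text
clk 17.85 TCP plate mm [ 39.17 -69.6 ] z 20.48950043250743 toolx ang - plate y (deg) -90.02774479881536 tilt [ 0.01 -0.   -1.  ] F [ 0.3  -0.88  0.14]
clk 17.9 TCP plate mm [ 39.14 -68.97] z 20.476745638597254 toolx ang - plate y (deg) -89.98978435830793 tilt [ 0.01  0.   -1.  ] F [ 0.07  0.35 -0.32]
```

View pics/w15.png

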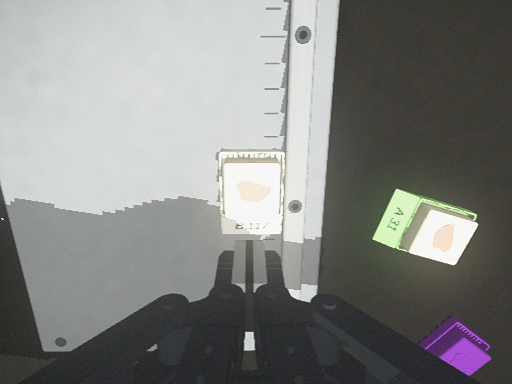

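Emit:
send_rows(
  increments=[
    [[0,-0.004,0.001,0],[0,-0.004,0,0],[0,-0.004,0,0],[0,-0.004,0,0],[0,-0.004,0,0],[0,-0.004,0,0],[0,-0.004,0,0],[0,-0.004,0,0]],
  ],
)

```text
clock: 18.7
eef_pos: [0.5359, 0.0601, 0.0194]
tool_rot: [0.996, 0.085, 0.003, 0.0]
ft_force: [-0.6, -1.1, -0.1]
grip_width: 0.0002
```

Run:
```python
from h import *
np.set_printoptions(precision=2,suppress=True)
toolstate();c=shot('wrist','w16'); toolstate()
cv2.imwrite('pics/w16c.png',cv2.resize(c['image'][130:260,180:340,::-1],None,fx=4,fy=4,interpolation=cv2.INTER_CUBIC))
```

```text
clk 18.7 TCP plate mm [ 39.15 -34.5 ] z 19.401233712768594 toolx ang - plate y (deg) -90.01289929421836 tilt [ 0.01 -0.   -1.  ] F [-0.62 -1.14 -0.07]
clk 18.75 TCP plate mm [ 39.14 -33.86] z 19.378313568176583 toolx ang - plate y (deg) -89.97249915209933 tilt [ 0.01  0.   -1.  ] F [-0.59  0.38 -0.74]
```

View pics/w16c.png

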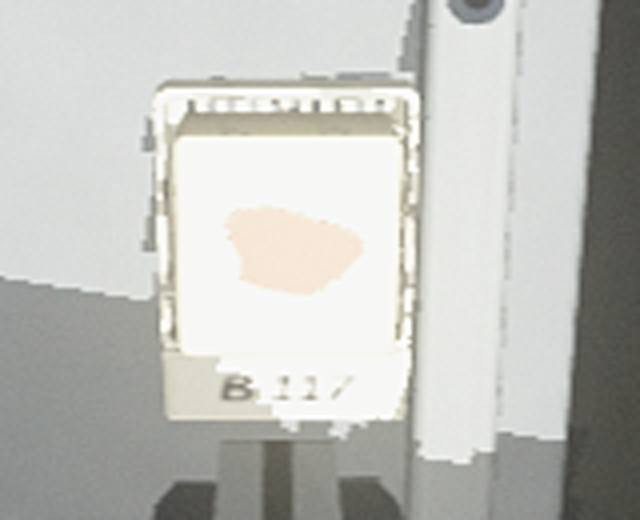

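Emit:
send_rows(
  increments=[
    [[0,-0.004,0,0],[0,-0.004,0,0],[0,-0.004,0,0],[0,-0.004,0,0],[0,-0.004,0,0],[0,-0.004,0,0],[0,-0.004,0,0],[0,-0.004,0,0]],
  ],
)

```text
clock: 19.55
eef_pos: [0.5299, 0.0948, 0.0194]
tool_rot: [0.996, 0.085, 0.003, 0.0]
ft_force: [0.7, -0.9, 0.7]
grip_width: 0.0001
```

Run:
```python
from h import *
np.set_printoptions(precision=2,suppress=True)
toolstate();c=shot('wrist','w17'); toolstate()
```

```text
clk 19.55 TCP plate mm [39.1   0.66] z 19.361513297495915 toolx ang - plate y (deg) -90.0008958915965 tilt [ 0.01  0.   -1.  ] F [ 0.73 -0.94  0.74]
clk 19.6 TCP plate mm [39.09  1.33] z 19.357991209526507 toolx ang - plate y (deg) -89.9577730819947 tilt [ 0.01  0.   -1.  ] F [-0.63  0.29  0.1 ]
```

View pics/w17.png

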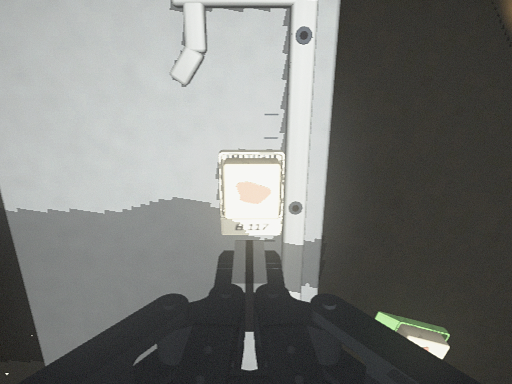

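The block is still flush on the rail at (251,193), with the pocket ahead: guide flare at (185,65), stop at the top. I'll continue.

Emit:
send_rows(
  increments=[
    [[0,-0.004,0,0],[0,-0.004,0,0],[0,-0.004,0,0],[0,-0.004,0,0],[0,-0.004,0,0],[0,-0.004,0,0],[0,-0.004,0,0],[0,-0.004,0,0]],
  ],
)

```text
clock: 20.4
eef_pos: [0.5238, 0.1294, 0.0193]
tool_rot: [0.996, 0.086, 0.003, -0.0]
ft_force: [-0.5, -0.6, 0.3]
grip_width: 0.0002
```

Run:
```python
from h import *
np.set_printoptions(precision=2,suppress=True)
toolstate();c=shot('wrist','w18'); toolstate()
```

```text
clk 20.4 TCP plate mm [39.02 35.83] z 19.32636111149544 toolx ang - plate y (deg) -89.98146846312989 tilt [ 0.01  0.   -1.  ] F [-0.5  -0.64  0.29]
clk 20.45 TCP plate mm [39.07 36.46] z 19.340119413817664 toolx ang - plate y (deg) -89.94412401936668 tilt [ 0.01  0.   -1.  ] F [ 0.71  0.99 -0.99]
```

View pics/w18.png

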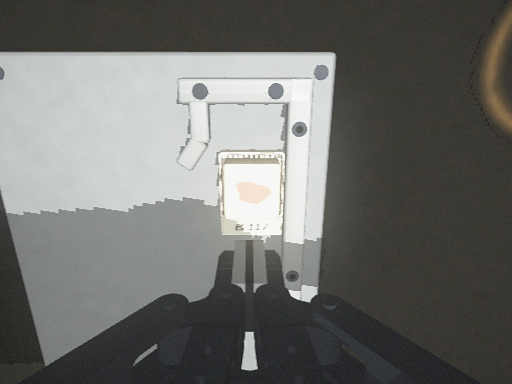

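Emit:
send_rows(
  increments=[
    [[0,-0.004,0,0],[0,-0.004,0,0],[0,-0.003,0,0],[0,-0.003,0,0],[0,-0.002,0,0],[0,-0.002,0,0],[0,-0.002,0,0],[0,-0.002,0,0]],
  ],
)

```text
clock: 21.25
eef_pos: [0.5204, 0.1491, 0.0194]
tool_rot: [0.996, 0.084, 0.003, 0.005]
ft_force: [1.0, -5.3, 2.4]
grip_width: -0.0001
```

Run:
```python
from h import *
np.set_printoptions(precision=2,suppress=True)
toolstate();c=shot('wrist','w19'); toolstate()
cv2.imwrite('pics/w19c.png',cv2.resize(c['image'][100:260,160:340,::-1],None,fx=4,fy=3.6,interpolation=cv2.INTER_CUBIC))
```

```text
clk 21.25 TCP plate mm [38.97 55.86] z 19.435222341059674 toolx ang - plate y (deg) -90.0982023808537 tilt [ 0.01 -0.01 -1.  ] F [ 1.   -5.27  2.38]
clk 21.3 TCP plate mm [38.96 55.88] z 19.402517761425774 toolx ang - plate y (deg) -90.09651227498672 tilt [ 0.01 -0.01 -1.  ] F [ 0.76 -6.03  1.  ]
```

View pics/w19c.png

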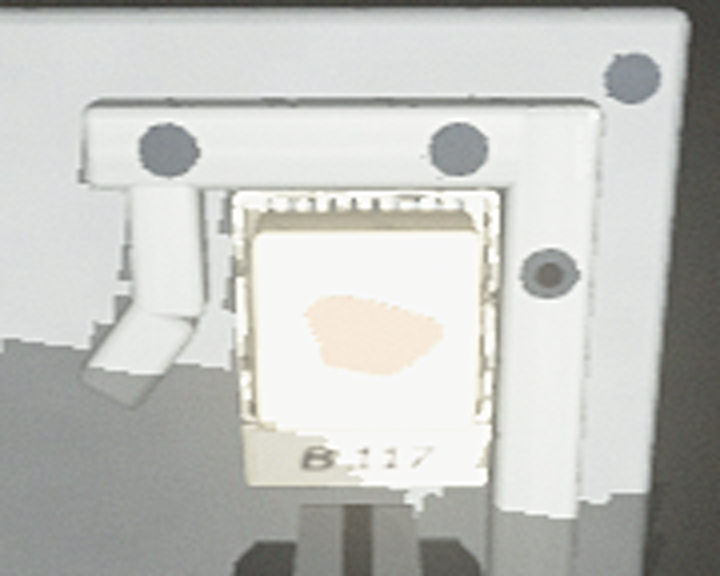

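Contact force against the stop is −5.3 N and the block is in the pocket. I'll back off straight and check.

Emit:
send_rows(
  increments=[
    [[0,0.003,0,0],[0,0.005,0,0],[0,0.008,0,0],[0,0.01,-0.01,0],[0,0.01,-0.02,0],[0,0.0,-0.02,0],[0,0,-0.01,0],[0,0,0,0]],
  ],
)

```text
clock: 22.1
eef_pos: [0.5262, 0.1101, 0.0832]
tool_rot: [0.996, 0.084, 0.003, 0.004]
ft_force: [0.9, 0.7, -0.1]
grip_width: 0.0001
```

Run:
```python
from h import *
np.set_printoptions(precision=2,suppress=True)
c=shot('wrist','w20'); toolstate()
im=c['image'][...,::-1]; cv2.imwrite('pics/w20.png',im)
cv2.imwrite('pics/w20c.png',cv2.resize(im[60:190,180:330],None,fx=5,fy=4.5,interpolation=cv2.INTER_CUBIC))
```

```text
clk 22.15 TCP plate mm [37.77 16.45] z 82.55556298337008 toolx ang - plate y (deg) -90.1871502449392 tilt [ 0.01 -0.01 -1.  ] F [-0.01 -0.79 -0.29]
```

View pics/w20.png

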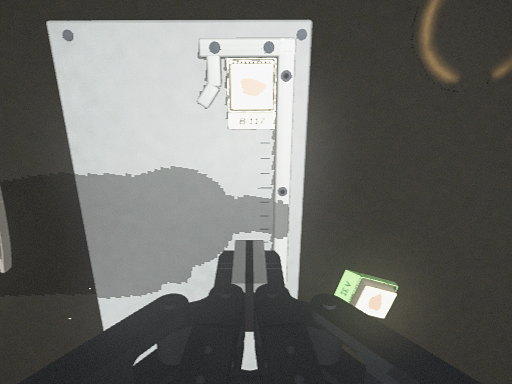

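View pics/w20c.png

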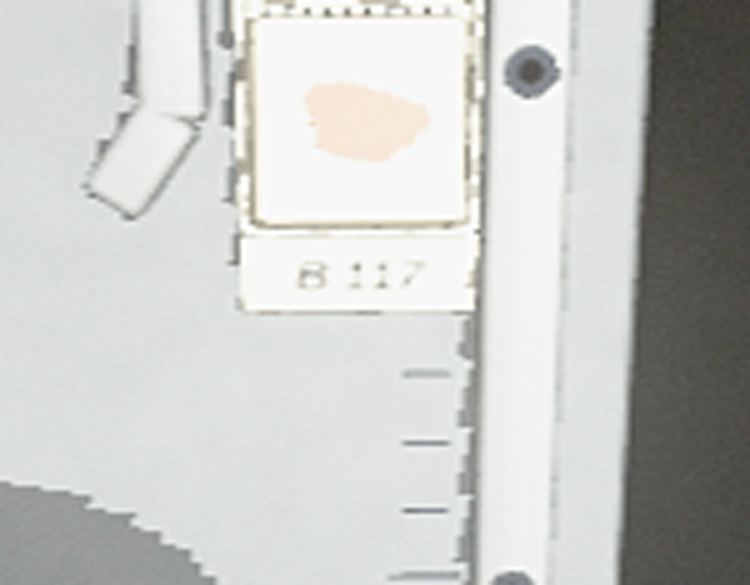

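Run:
```python
from h import *
np.set_printoptions(precision=1,suppress=True)
c=np.load('w20.npz'); im=c['image'][...,::-1]
cv2.imwrite('pics/w20d.png',cv2.resize(im[30:135,195:305],None,fx=7,fy=5.7,interpolation=cv2.INTER_CUBIC))
a=np.array([(228.5,58),(276.5,58),(274,129.5),(229,129.5)]); print(toP(atz(c,a[:,0],a[:,1],.010))*1000)
b=np.array([(277.5,100),(274.5,200),(250,56)]); print('rail,rail,stop',toP(atz(c,b[:,0],b[:,1],.013))*1000)
```

```text
[[ 29.3 105.9]
 [ 56.5 105.7]
 [ 55.9  65.3]
 [ 28.6  65.5]]
rail,rail,stop [[ 57.3  82.9]
 [ 56.9  20.5]
 [ 41.5 106.8]]
```

View pics/w20d.png

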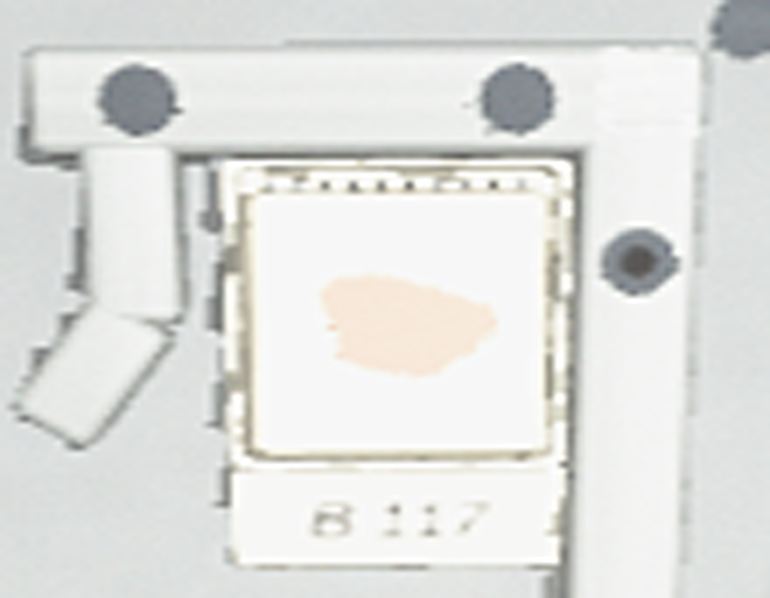

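Emit:
send_rows(
  increments=[
    [[0,0.03,-0.02,0],[-0.02,0.04,-0.02,0],[-0.04,0.04,-0.02,0],[-0.04,0.04,-0.02,0],[-0.04,0.04,0,0],[-0.02,0.02,0,0],[0,0,0,0],[0,0,0,0]],
  ],
)

```text
clock: 22.95
eef_pos: [0.4126, -0.1079, 0.154]
tool_rot: [0.996, 0.086, -0.001, 0.004]
ft_force: [0.2, -0.8, 0.2]
grip_width: -0.0008
```

Run:
```python
from h import *
np.set_printoptions(precision=1,suppress=True)
c=shot('top','t21'); toolstate(); s=shot('scene','s21')
cv2.imwrite('pics/t21c.png',cv2.resize(c['image'][140:290,170:320,::-1],(600,600),interpolation=cv2.INTER_CUBIC))
cv2.imwrite('pics/s21c.png',cv2.resize(s['image'][160:260,120:270,::-1],None,fx=5,fy=5,interpolation=cv2.INTER_CUBIC))
```

```text
clk 23.0 TCP plate mm [-110.9 -178.9] z 153.9057700044612 toolx ang - plate y (deg) -89.82874988229977 tilt [-0. -0. -1.] F [-0.7  0.5  0. ]
```

View pics/t21c.png

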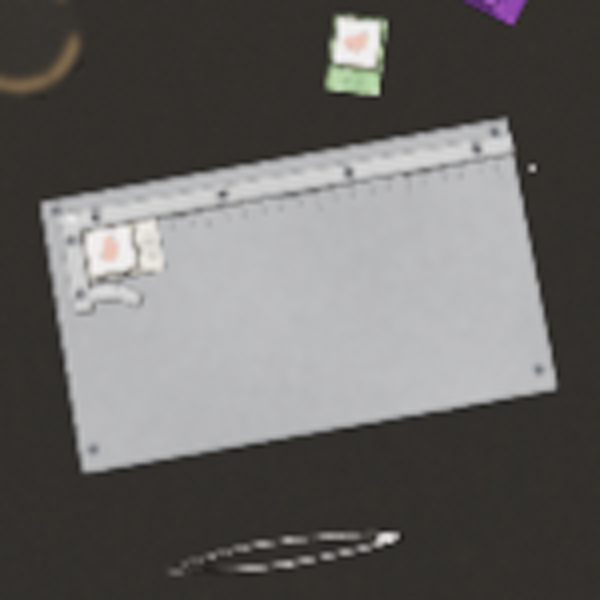

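View pics/s21c.png

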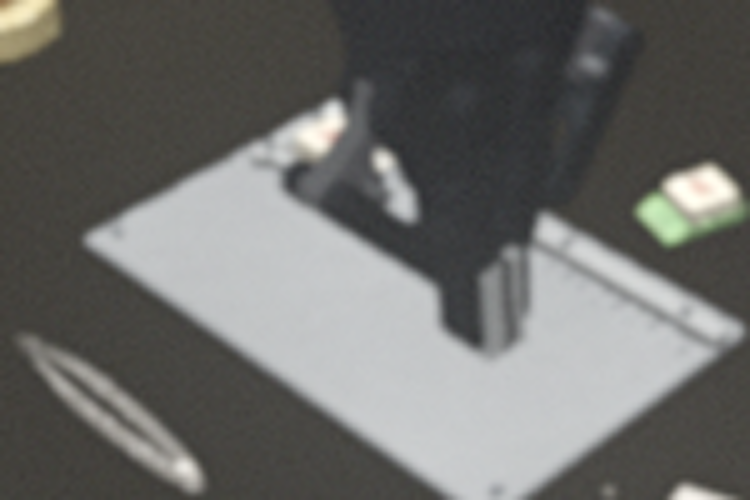

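The top view shows the block seated in the pocket at the left end, against rail and stop. The spare and the forceps are at the same pixels as at the start, and the robot is clear. Handing in.

Run:
```python
from h import *
a=np.load('top0.npz')['image'].astype(int);b=np.load('t21.npz')['image'].astype(int)
d=abs(a-b).max(2); print('spare',d[140:168,248:272].max(),'forceps',d[268:290,208:272].max(),'mould',d[195:225,322:358].max())
print(order.job_done())
```

```text
spare 32 forceps 32 mould 204
the job is handed in; nothing more can be done
None
```

I pushed the tissue block flat against the far rail at about plate y = −58 mm, well short of the pocket. I then slid it along the rail with closed fingertips at its right end until it met the end stop. The job is handed in at about 23 s.

**What the last checks showed**
- **Seating:** The fingers met about 5 N against the rail and about 5–6 N against the stop. After I backed off, the wrist and top pictures show the block square in the pocket. Visible seams to rail and stop are under 1 mm, which is within the measuring error.
- **Bystanders:** The spare block and forceps match the starting top picture, apart from differences of up to 32 grey levels. The same comparison for the mould failed: it differs strongly (204), most likely because the parked arm covers it in that view. I never went near it and did not confirm it separately.

**What went wrong on the way**
- **Slipped corner:** My first push used slightly open fingers. A corner of the block slipped into the gap and the block turned by about 8° more. It was not gripped, and I squared it up again with closed fingers.
- **Touch on top:** While coming down once, a finger pressed on the block's top edge with about 6 N. The block did not visibly move.

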